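# Slip a microfossil slide under the stage clip

### The arm

A 6-joint arm with a two-finger parallel gripper is mounted at the origin on the work surface. World frame = base frame: x ahead of the robot, y to its left, z up, the work surface at z = 0. Lengths are in m, angles in degrees, forces in N, time in s.
With the tool pointing down it reaches from about 0.3 to 0.875 m from the base axis. Payload 6.4 kg.
Tool frame: the origin (TCP) lies between the finger pads; the fingertips stand 11 mm ahead of it and the grasp point (between the pads) lies 8 mm behind it; z points along the fingers, y is the direction in which the jaws open and shut (so a half turn about z gives the same grasp; the last joint's range is limited). The gripper opens to 85 mm and grips with 20 to 120 N. Pads are 22 mm wide; open, the fingers measure 114 mm over their backs; the gripper's body (76 mm by 85 mm) begins 54 mm behind the grasp point. The pads swing forward as they close: fully open they stand 13 mm farther back than shut.
Start: joints at [63.581, 10.359, 92.074, -0, 77.567, -11.82], TCP at [0.145, 0.556, 0.242] pointing down, gripper open.
Joint ranges: [-171.53, 171.53], [-51.25, 118.39], [17.06, 147.69], [-65.23, 245.23], [0, 150.52], [-178.68, 178.68]. Speed limits (degrees/s): [147.25, 147.25, 172.46, 180, 180, 180].

### API

Orientations are given as [roll, pitch, yaw] about the fixed x, y, z axes, in that order (R = Rz(yaw) Ry(pitch) Rx(roll)).
In Python, from rig import monitor, optics, bot, silhouettes, tip_of gives the robot as it stands.
- The arm moves only by the shell command python3 -m pendant 'ROWS' [OPENING]. ROWS is JSON, a list that holds one entry, the list of rows, each a list of 6 numbers: the shift along the tool's x, y, z normalised to -1 to 1, where 1 is 0.1 m, then the turn, a rotation vector about the tool's x, y, z normalised to -1 to 1, where 1 is 90 degrees. In form: [[[tx, ty, tz, rx, ry, rz], ...]]. A call has 1 to 8 rows; each row is the pose to reach, as a shift and turn from the pose measured when the call began, along the tool's axes at that moment; what a row does not reach only later rows make up. A row lasts 1/8 s, in which the tool goes at most 62.5 mm and 10.7 degrees, less where a joint would pass 70% of its speed; a pose out of reach is approached as far as the arm can. A call with a number of a shift or a turn outside -1 to 1 is refused whole. A call with a gripper value outside its range is refused whole. OPENING is the opening, from 0 (shut) to 1 (fully open), set as the call begins (- or left out, the last holds). The fingers move at their own pace and stop on an object; the grip force is fixed at half the most. Time passes only in rows, so rows that repeat a pose let the fingers close. It gives the time, the measured TCP pose, the force and the opening at its end, in the units of the state.
- monitor.get_state(): the state, without advancing time (a new reading comes with each control period).
- optics.get_image(name): name is "scene" or "top"; returns (picture, depth): 400x640x3 uint8, red, green, blue; 400x640 float32, m along the optical axis (not along the pixel's ray), 0 where there is no reading.
- optics.camera_params(name): a dict with "mtx" (3x3 intrinsics, pixels), "distortion" ([k1, k2, p1, p2, k3] as OpenCV has them; the pictures are not rectified), "pose" (4x4, takes a point from camera to world coordinates). Camera axes: x right, y up, looking along -z (the intrinsics and any distortion apply to the point x, -y, -z); pixel columns grow to the right and rows downward; lengths in m; the calibration is good to about 2 mm. A picture is of the moment at which its call begins. camera_params takes no time and is no camera call.
- bot.close_job(): hands the job in, once; it reports no verdict.
Trained networks look in the newest picture that a camera, given by its name, has taken for a name from the list of things; names that differ only in an ending like _2 or _b are one class to them, and where a whole thing is asked for, a point or a joint stands for the part that bears it (a point fixed in the world has none). Each returns a list of dicts, best first, with "confidence" (0 to 1); they miss things now and then, are a little off and sometimes report something else, mostly with a low value. They report only what shows in the picture. A call takes as long as a camera call. They do not tell look-alikes from the thing itself.
- silhouettes(name, camera): "region" (400x640 bool, what is visible of it) and "centre" ([column, row] in pixels, amid what is visible of it).
- tip_of(name, camera): "centre" ([column, row] in pixels: a listed point, or the origin of a listed thing).
The state is a dict: "time_s": time; "joints": joint angles; "qvel": joint speeds; "tau": joint torques, N m; "tcp_pos": TCP position; "tcp_rot": TCP orientation; "contact_force": force on the tool from outside, world axes, zero at the start; "torque": the same for the moment, N m; "grip_width": finger opening in m.
Only numpy, scipy, OpenCV 4.12 (cv2) and the standard library are available. Lean on these libraries where they do the work, as an engineer would, in place of code of your own. Each camera call takes 0.05 s, during which the arm holds its last target. There are 200 camera calls.

### The job

Load the slide that lies in the guide on the microscope stand: with one fingertip press down and hold the tab of the spring clip so that its nose lifts, and while holding it push the slide with the other fingertip along the guide, beneath the nose, until it is fully home against the end stop. Only then let the clip down so that its nose holds the slide (it must not come down on the slide, or drag on it, before the slide is home), and take the hand away. Only push the slide, never pinch or lift it, and leave everything else on the bench alone.

Things in the scene. Friction and masses are not known exactly. Their poses are not given: they have to be found in the camera images.
- stand: White light-stand base, fixed, 220 (x) x 300 (y) mm, top 34 mm high; origin at the centre of its underside on the bench. On it lies a dark stage plate, top 40 mm above the bench, x -45 to +40, y -85 to +85 mm. On the plate a slide guide runs along y (see home, stop); the slide is pushed to +y of this body. The plate is clear for y below -27 mm.
- home (a point): Point on top of the stage plate at x = 0, y = 0 of the stand, 40 mm above the bench, axes as the stand. The slide is home when its origin lies here: its leading end touches the stop, its other end sticks out of the guide at y = -38 mm. Guide rails: 4 mm high and wide, inner faces at x = -15.25 and +15.25 mm, from y = -14 to +38 mm, with flared entries from y = -27 mm.
- stop (a point): Foot of the end stop's face, in the middle of the guide, at x = 0, y = +38 mm of the stand, on the plate. The stop is a bar 5 mm high across the guide.
- slide: The slide to load: 76 x 28 x 6 mm aluminium microfossil slide holder, a flat bar with a white card face and a round black cavity in the middle. Origin at the centre of its underside, its y along its length, towards the stop. It lies loose on the plate, its leading end inside the rails, its origin 24 to 42 mm short of home. 17 to 34 g.
- clip (a joint): Spring stage clip, angle in rad: 0 at rest (nose down), up to 0.40 as the tab is pressed down. The nose clears the top of the slide above about 0.10; let down on the slide it rests at about 0.09. 1.5 N on the tab starts it, 4.5 N gives 0.20, 7 N gives 0.40; let go, it springs back. Shut, it stops the slide: the lip is blunt and cannot be wedged up.
- clip_blade: The clip, a strip of spring steel 12 mm wide, 1.5 mm thick, that moves as clip. Origin on the hinge pin, 6 mm above the plate, at x = +28.6, y = -13 mm of the stand. Its own x runs along the strip to the nose (direction -0.6, +0.8 of the stand), obliquely across the rail, the tab at the other end. Its y is the hinge axis.
- clip_tab (a point): Middle of the upper face of the clip's flat thumb tab, 18 (along the strip) x 22 mm, 34 mm behind the hinge pin. At rest 10 mm above the stage plate, at x = +49, y = -40 mm of the stand, beyond the plate's rear edge, 16 mm above the white base. It sinks 3.4 mm for each 0.1 rad; pressed down to 1 to 5 mm above the plate's level, the nose is well clear of the slide.
- clip_nose (a point): Middle of the lower edge of the nose, a lip turned down over the guide, 45 mm from the hinge pin. At rest 2 mm above the plate, rising 4.5 mm for each 0.1 rad; it covers y = +18.5 to +27 mm of the stand, so a slide less than 19 mm short of home is under it.
- spare_slide: Bystander: a second 76 x 28 x 6 mm aluminium microfossil slide holder, a flat bar with a white card face and a round black cavity in the middle, lying on the white base in front of the stage plate. Origin at the centre of its underside.
- vial: Bystander: glass vial with white cap, 24 mm across, 47 mm high, standing on the white base. Origin at the centre of its underside.
- dish: Bystander: round covered glass dish, 64 mm across, 14 mm high, on the bench behind the stand. Origin at the centre of its underside.
- dropper: Bystander: brown dropper bottle, 36 mm across, 95 mm high, on the bench behind the stand. Origin at the centre of its underside.
- tweezers: Bystander: steel tweezers 130 mm long, lying on the bench to the -y side of the stand. Origin near the middle.
- brush: Bystander: fine brush 160 mm long, lying on the bench to the +y side of the stand. Origin near the middle.
- needle: Bystander: mounted needle with black handle, 140 mm long, lying on the bench to the +y side of the stand. Origin near the middle.
There are look-alikes about, which are no part of the job. What is shaped like the slide but blue or green is not meant.

How it is judged (in metres and radians):
On the way, in this order (a step that is already met when the one before it is completed fails the run):
1. a fingertip holds the clip open (tab pressed, nose above the slide) while the slide is not yet under it (value of joint clip above 0.1 rad and contact force between the fingers and clip_blade above 0.3 N and y of slide in the frame of home below -0.015 m), for 0.1 s.
2. with the clip still held open by the fingertip, the slide is home against the end stop (value of joint clip above 0.1 rad and contact force between the fingers and clip_blade above 0.3 N and y of slide in the frame of home above -0.003 m and x of slide in the frame of home between -0.004 and 0.004 m), for 0.1 s.
At the end, for the whole second after the job is handed in: The slide lies flat in the guide within 3 mm of the end stop and 4 mm of the guide's middle line, the released clip rests on it with its nose (pressing with more than 0.5 N, clip angle 0.06 to 0.11 rad), and nothing moves (y of slide in the frame of home above -0.003 m and x of slide in the frame of home between -0.004 and 0.004 m and z of slide in the frame of home below 0.002 m and value of joint clip between 0.06 and 0.11 rad and contact force between clip_blade and slide above 0.5 N and linear speed of slide below 0.01 m/s and angle between the y axis of slide and the y axis of stand, either way round below 0.08 rad); the robot touches nothing.
It fails at once if the clip's nose comes down on top of the slide, or drags on it, more than 6 mm before it is home (contact force between clip_blade and slide above 0.5 N and value of joint clip above 0.075 rad and y of slide in the frame of home below -0.006 m).
It fails at once if the slide is lifted or tipped off the plate (z of slide in the frame of home above 0.008 m or angle between slide's own z axis and vertical above 0.2 rad).
It fails at once if another thing on the stand or the bench is moved by more than 15 mm (distance of any of spare_slide, vial, dish, dropper, tweezers, brush, needle from where it was at the start of the episode above 0.015 m).
It also fails if it takes over 48 s, if anything falls off the work surface, if the arm or the gripper's body presses on something with over 40 N, if the wrist force passes 120 N, or if a joint passes its speed limit or range.

## Working session

There is one attempt and no reset: what is moved stays moved. The work goes in short steps, Python scripts to look and compute and a shell command to move; the robot and the scene stay as the last step left them, time stands still between calls to the robot, and variables do not carry over. Pictures are saved under pics/ and viewed, about 8 in all and at most 12, crops included, and the job is handed in when it is done.

```bash
mkdir -p pics; ls; cat > h.py <<'E'
import numpy as np, cv2
from rig import monitor, optics, bot, silhouettes, tip_of
def P(cam): 
    c=optics.camera_params(cam); return np.array(c['mtx']),np.array(c['distortion'],float),np.array(c['pose'])
def ray(cam,uv):
    K,D,T=P(cam); p=cv2.undistortPoints(np.array([[uv]],float),K,D)[0,0]
    d=T[:3,:3]@np.array([p[0],-p[1],-1.0]); return T[:3,3],d
def at_z(cam,uv,z):
    o,d=ray(cam,uv); return o+d*(z-o[2])/d[2]
def at_d(cam,uv,depth):
    o,d=ray(cam,uv); return o+d*depth
def proj(cam,X):
    K,D,T=P(cam); q=(np.linalg.inv(T)@np.r_[X,1])[:3]; q=q*[1,-1,-1]
    return cv2.projectPoints(q[None],np.zeros(3),np.zeros(3),K,D)[0][0,0]
E
python3 - <<'E'
from h import *
for c in ('scene','top'):
    im,d=optics.get_image(c); cv2.imwrite(f'pics/{c}0.png',im[:,:,::-1])
    print(c,P(c)[2].round(3).tolist(),P(c)[0][0,0])
    for n in ['slide','stand','home','stop','clip_tab','clip_nose','clip_blade','spare_slide','vial','dish','dropper']:
        r=tip_of(n,c)
        for q in r[:3]:
            uv=q['centre'];dd=d[int(uv[1]),int(uv[0])]
            print(n,np.round(uv,1),round(q['confidence'],2),at_d(c,uv,dd).round(4))
print(monitor.get_state())
E
```

```text
pics
scene [[0.163, -0.745, 0.647, 1.023], [0.987, 0.122, -0.107, -0.004], [0.001, 0.656, 0.755, 0.625], [0.0, 0.0, 0.0, 1.0]] 381.6441125707934
slide [227.6 153.5] 0.82 [ 0.3209 -0.1157  0.0066]
slide [168.6 220.6] 0.74 [ 0.5046 -0.2336  0.0065]
slide [304.9 192.4] 0.6 [0.5092 0.0456 0.0469]
stand [319.6 201.1] 0.73 [0.5335 0.0719 0.0427]
home [322.2 191.1] 0.7 [0.5159 0.08   0.0519]
stop [339.8 185.9] 0.75 [0.4969 0.1203 0.04  ]
clip_tab [323.4 191.6] 0.55 [0.5164 0.0824 0.0506]
clip_tab [305.2 205.2] 0.49 [0.5462 0.0413 0.051 ]
clip_tab [336.9 187.7] 0.42 [0.5006 0.1135 0.0396]
clip_nose [333.6 188.4] 0.68 [0.5101 0.1045 0.0494]
clip_blade [404.3 184.1] 0.29 [0.4843 0.2691 0.0062]
spare_slide [296.3 278.1] 0.73 [0.6816 0.0059 0.0149]
spare_slide [406.6 186.3] 0.6 [0.493  0.2713 0.0079]
spare_slide [293.8 168.8] 0.59 [0.4319 0.0315 0.0407]
vial [345.2 155.2] 0.55 [0.4222 0.1464 0.0545]
dish [295.2 273.6] 0.93 [0.672  0.005  0.0145]
dropper [332.4 187.1] 0.73 [0.5053 0.1029 0.0484]
dropper [397.3 258.2] 0.56 [0.673  0.1946 0.0186]
top [[-0.048, 0.977, -0.206, 0.366], [-0.999, -0.046
[... 693 characters left out ...]
per [266.1 161.3] 0.8 [0.6445 0.1907 0.0462]
{'time_s': 1.2, 'joints': array([ 6.35816444e+01,  1.03579594e+01,  9.20748887e+01, -6.89030872e-04,
        7.75683400e+01, -1.18207390e+01]), 'qvel': array([-0.02260053, -0.05729187, -0.01884902, -0.07236714, -0.04406709,
       -0.03442341]), 'tau': array([ 8.32273654e-04, -4.44847906e+01, -3.51683307e+01, -5.47408229e-05,
        5.49480628e-04,  1.95684356e-05]), 'tcp_pos': array([0.14491071, 0.55644337, 0.24229461]), 'tcp_rot': array([-1.79998699e+02,  4.15232652e-04,  1.65402532e+02]), 'contact_force': array([ 0.16915151, -0.4176207 ,  0.25608645]), 'torque': array([-0.03599928,  0.00453318, -0.06597234]), 'grip_width': 0.08570517695818615}
```

```bash
python3 - <<'E'
import cv2
a=cv2.imread('pics/top0.png'); c=a[110:300,220:480]; cv2.imwrite('pics/c0.png',cv2.resize(c,None,fx=3,fy=3,interpolation=cv2.INTER_CUBIC))
E
```

```text
(no output)
```

View pics/c0.png

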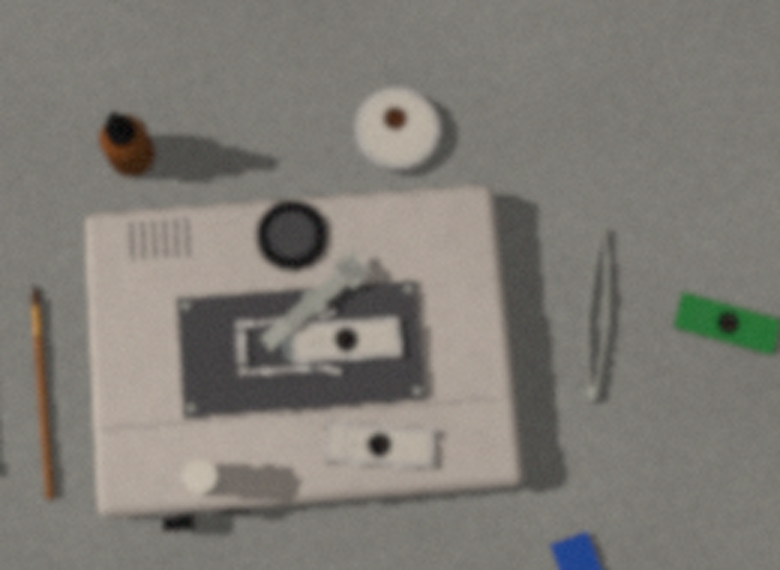

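View pics/scene0.png

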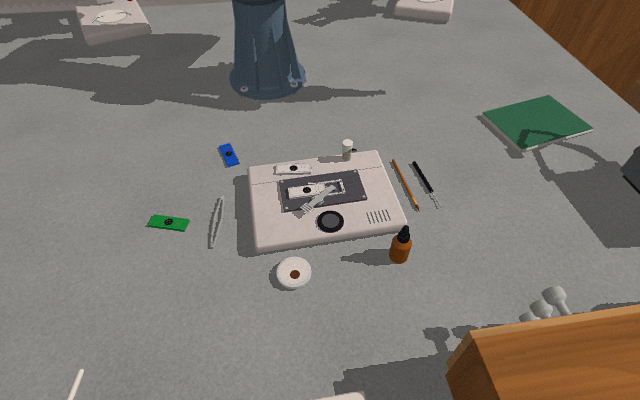

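The top crop (full-frame pixels) shows four slide-like things: the white slide in the guide at (335,222), the white spare in front of the plate at (346,258), a green one at (462,218) and a blue one at (414,307). I choose the one in the guide: white face, black cavity, leading end in the rails and the nose ahead of it. The tab is at about (336,195). Next I measure the stand pose.

```bash
cat >> h.py <<'E'
def ortho(cam,im,z,x0=.36,x1=.68,y0=-.1,y1=.26,s=.0005):
    xs=np.arange(x1,x0,-s); ys=np.arange(y1,y0,-s)   # rows: x falling, cols: y falling
    X,Y=np.meshgrid(xs,ys,indexing='ij'); K,D,T=P(cam); Ti=np.linalg.inv(T)
    pts=np.stack([X.ravel(),Y.ravel(),np.full(X.size,z)],1)@Ti[:3,:3].T+Ti[:3,3]
    uv=cv2.projectPoints(pts*[1,-1,-1],np.zeros(3),np.zeros(3),K,D)[0].reshape(*X.shape,2).astype(np.float32)
    return cv2.remap(im,uv[...,0],uv[...,1],cv2.INTER_CUBIC)
def o2w(p,s=.0005,x1=.68,y1=.26): return np.array([x1-p[1]*s,y1-p[0]*s])
E
python3 - <<'E'
from h import *
for c in ('top','scene'):
    im=cv2.imread(f'pics/{c}0.png')
    o=ortho(c,im,.04); cv2.imwrite(f'pics/o_{c}.png',o)
    g=o.max(2); m=((g<105)).astype(np.uint8)
    n,l,st,ce=cv2.connectedComponentsWithStats(m)
    # component nearest plate centre by area, within stand
    for i in range(1,n):
        if 5000<st[i,4]<60000:
            p=np.argwhere(l==i)[:,::-1].astype(np.float32); r=cv2.minAreaRect(p)
            print(c,'dark',st[i].tolist(),o2w(r[0]).round(4),np.array(r[1])*.5,round(r[2],2))
E
python3 -c "
import cv2,numpy as np
a=cv2.imread('pics/o_top.png');b=cv2.imread('pics/o_scene.png')
cv2.imwrite('pics/o2.png',cv2.resize(np.hstack([a,b]),(800,356)))"
```

```text
top dark [84, 0, 253, 114, 15124] [0.6396 0.1596] [131.03118896  46.05820847] 19.75
top dark [303, 144, 103, 105, 8391] [0.5818 0.0828] [51.61400223 51.02033997] 12.09
top dark [129, 150, 591, 465, 32482] [0.4322 0.0013] [180.97050476 355.04867554] 50.05
top dark [189, 266, 345, 185, 37446] [0.5008 0.0795] [ 88.34934998 171.34300232] 87.71
scene dark [62, 0, 658, 499, 43359] [0.6005 0.0288] [386.62973022 182.28015137] 32.0
scene dark [300, 139, 106, 107, 8866] [0.5841 0.0837] [52.17890167 53.22800446] 6.34
scene dark [0, 184, 40, 303, 5227] [0.5127 0.2501] [151.12858582  11.88223648] 86.14
scene dark [185, 263, 347, 189, 38647] [0.5016 0.0812] [ 90.21656036 171.55471802] 88.09
```

View pics/o2.png

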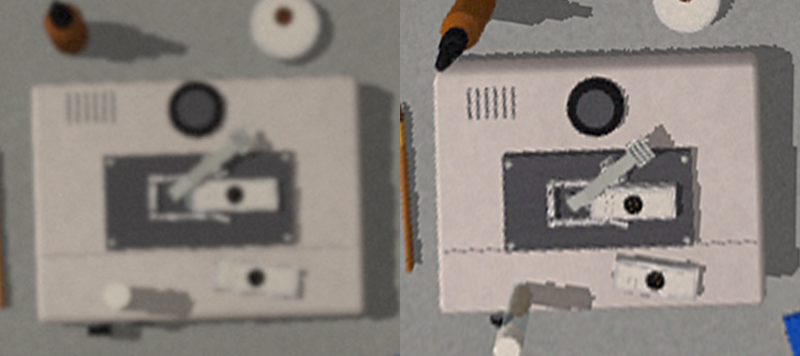

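The plate fits at 85–90 × 171 mm in both cameras, so home ≈ (0.504, 0.080) with yaw ≈ 2.1°. The slide's rear end is at stand y ≈ -71, about 33 mm short of home. The plan is to put one finger on the tab and the other behind the slide, then swing the hand about the tab. Moving there now.

```bash
cat >> h.py <<'E'
from scipy.spatial.transform import Rotation as Ro
HOME=np.array([.5037,.0804]); YAW=2.1
def s2w(p): a=np.radians(YAW); return HOME+np.array([p[0]*np.cos(a)-p[1]*np.sin(a),p[0]*np.sin(a)+p[1]*np.cos(a)])
def goal(px,py,th,z,L=.060):   # stand: pusher finger centre (mm), angle deg to tab finger
    th0=np.radians(th); c=np.array([px,py])/1000+L/2*np.array([np.cos(th0),np.sin(th0)])
    return np.r_[s2w(c),z],[180,0,th+YAW+90]
def rel(g):
    s=monitor.get_state(); R=Ro.from_euler('xyz',s['tcp_rot'],degrees=True)
    d=R.inv().apply(g[0]-s['tcp_pos'])/.1; r=(R.inv()*Ro.from_euler('xyz',g[1],degrees=True)).as_rotvec(degrees=True)/90
    print('t',round(s['time_s'],2),'tcp',s['tcp_pos'].round(4),s['tcp_rot'].round(1),'F',s['contact_force'].round(2),'w',round(s['grip_width'],4)); print('need',d.round(3),r.round(3))
E
for i in 1 2; do :; done
python3 -m pendant '[[[-0.42,-0.35,0,0,0,0],[-0.85,-0.71,0,0,0,0],[-0.85,-0.71,0,0,0,0]]]' 0.53
python3 -m pendant '[[[-0.42,-0.35,0,0,0,0],[-0.85,-0.71,0,0,0,0],[-0.85,-0.71,0,0,0,0]]]'
python3 -m pendant '[[[-0.42,-0.35,0,0,0,0],[-0.85,-0.71,0,0,0,0],[-0.85,-0.71,0,0,0,0]]]'
python3 -m pendant '[[[-0.42,-0.35,0,0,0,0],[-0.85,-0.71,0,0,0,0],[-0.85,-0.71,0,0,0,0]]]'
python3 -m pendant '[[[-0.42,-0.35,0,0,0,0],[-0.85,-0.71,0,0,0,0],[-0.85,-0.71,0,0,0,0]]]'
python3 -c "
from h import *
rel(goal(5,-90,48,.11))"
```

```text
time_s: 1.58
tcp_pos: [0.211, 0.4642, 0.2423]
tcp_rot: [-180.0, 0.0, 165.2]
contact_force: [-0.1, 0.2, 0.3]
grip_width: 0.0456
time_s: 1.95
tcp_pos: [0.2768, 0.3721, 0.2426]
tcp_rot: [-180.0, 0.1, 164.9]
contact_force: [0.1, 1.0, 0.4]
grip_width: 0.0453
time_s: 2.33
tcp_pos: [0.342, 0.2803, 0.2431]
tcp_rot: [180.0, 0.1, 164.7]
contact_force: [-0.2, 0.2, 0.6]
grip_width: 0.0448
time_s: 2.7
tcp_pos: [0.4067, 0.1886, 0.2435]
tcp_rot: [180.0, 0.2, 164.5]
contact_force: [-0.3, -0.1, 0.8]
grip_width: 0.0454
time_s: 3.08
tcp_pos: [0.4709, 0.0972, 0.2437]
tcp_rot: [179.9, 0.2, 164.3]
contact_force: [1.1, 0.9, -0.8]
grip_width: 0.0453
t 3.08 tcp [0.4709 0.0972 0.2437] [179.9   0.2 164.3] F [ 1.13  0.93 -0.75] w 0.0453
need [-0.803 -0.643  1.339] [0.001 0.002 0.269]
```

```bash
python3 -m pendant '[[[-0.4,-0.32,0.3,0,0,0.1],[-0.8,-0.64,0.7,0,0,0.2],[-0.8,-0.64,0.95,0,0,0.27],[-0.8,-0.64,0.95,0,0,0.27],[-0.8,-0.64,0.95,0,0,0.27]]]'
python3 - <<'E'
from h import *
rel(goal(5,-90,48,.08))
a,_=optics.get_image('scene'); b,_=optics.get_image('top')
a=a[110:270,220:420][:,:,::-1]; b=b[140:300,220:420][:,:,::-1]
cv2.imwrite('pics/p1.png',cv2.resize(np.hstack([a,b]),None,fx=2,fy=2,interpolation=cv2.INTER_CUBIC))
E
```

```text
time_s: 3.7
tcp_pos: [0.5311, 0.016, 0.1499]
tcp_rot: [179.8, 0.2, 140.3]
contact_force: [1.2, -0.7, 0.3]
grip_width: 0.0455
t 3.7 tcp [0.5311 0.016  0.1499] [179.8   0.2 140.3] F [ 1.17 -0.71  0.3 ] w 0.0455
need [-0.014 -0.02   0.699] [0.002 0.002 0.002]
```

View pics/p1.png

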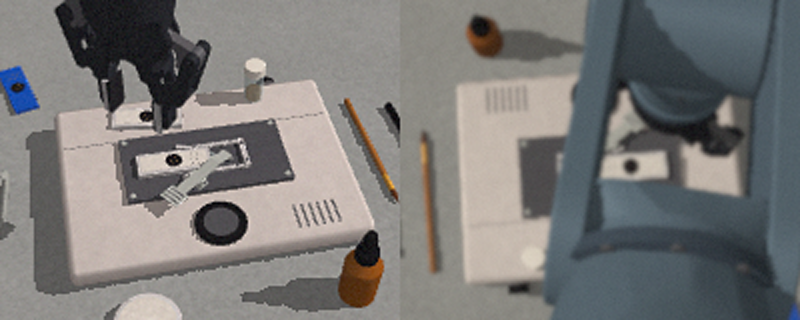

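The hand is above the stand. The fingers show at about (112,90) and (165,110) in the left half, and the tab and slide are clear. Descending to just above.

```bash
python3 -m pendant '[[[-0.01,-0.02,0.35,0,0,0],[-0.01,-0.02,0.7,0,0,0],[-0.01,-0.02,0.75,0,0,0],[-0.01,-0.02,0.75,0,0,0]]]'
python3 - <<'E'
from h import *
rel(goal(5,-90,48,.06))
a,d=optics.get_image('scene'); a=a[150:250,240:390][:,:,::-1]
cv2.imwrite('pics/p2.png',cv2.resize(a,None,fx=5,fy=5,interpolation=cv2.INTER_CUBIC))
E
```

```text
time_s: 4.3
tcp_pos: [0.5324, 0.0134, 0.0769]
tcp_rot: [179.8, 0.3, 140.3]
contact_force: [-0.2, 0.4, -0.3]
grip_width: 0.0457
t 4.3 tcp [0.5324 0.0134 0.0769] [179.8   0.3 140.3] F [-0.19  0.39 -0.3 ] w 0.0457
need [ 0.011 -0.006  0.169] [0.003 0.004 0.002]
```

View pics/p2.png

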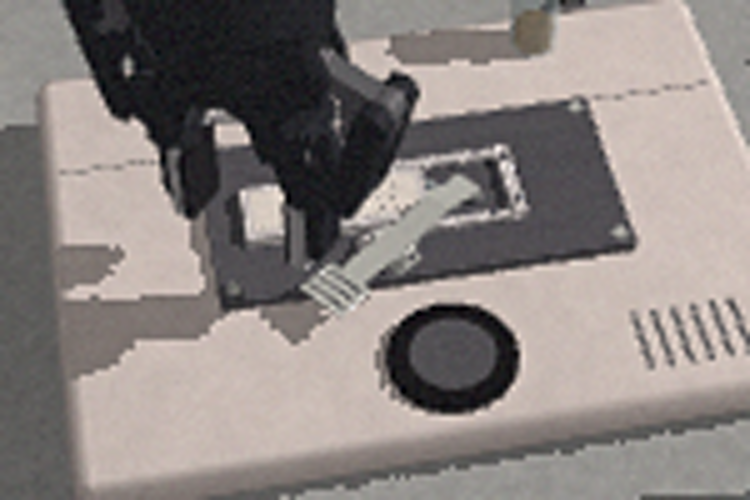

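```bash
python3 - <<'E'
from h import *
for n,p in (('F',(45,-45.4)),('P',(5,-90)),('tab',(49,-40)),('rear',(0,-71.5))):
    w=s2w(np.array(p)/1000); z={'tab':.05,'rear':.046}.get(n,.066)
    print(n,w.round(4),'proj crop',((proj('scene',np.r_[w,z])-[240,150])*5).round(0), 'z+6',((proj('scene',np.r_[w,z+.006])-[240,150])*5).round(0))
E
```

```text
F [0.5503 0.0367] proj crop [314. 261.] z+6 [313. 250.]
P [ 0.512  -0.0094] proj crop [185. 202.] z+6 [184. 191.]
tab [0.5541 0.0422] proj crop [331. 293.] z+6 [331. 283.]
rear [0.5063 0.0089] proj crop [234. 219.] z+6 [233. 209.]
```

Predicted fingertip and tab pixels agree with the picture to about 2 mm: tab finger at (314,261), tab at about (337,287). I descend in small steps, watching the force.

```bash
python3 -m pendant '[[[0.01,0,0.08,0,0,0],[0.01,0,0.14,0,0,0],[0.01,0,0.14,0,0,0]]]'
for k in 1 2 3 4; do python3 -m pendant '[[[0,0,0.02,0,0,0],[0,0,0.03,0,0,0]]]' | grep -E 'pos|force'; done
```

```text
time_s: 4.72
tcp_pos: [0.5318, 0.0139, 0.0629]
tcp_rot: [179.7, 0.3, 140.3]
contact_force: [0.3, -0.1, 0.1]
grip_width: 0.0452
tcp_pos: [0.5318, 0.0138, 0.0598]
contact_force: [0.6, 0.0, -0.1]
tcp_pos: [0.5321, 0.0137, 0.057]
contact_force: [-0.4, -0.7, 2.9]
tcp_pos: [0.5322, 0.0137, 0.0541]
contact_force: [-1.5, -0.6, 4.5]
tcp_pos: [0.5322, 0.0137, 0.0511]
contact_force: [-1.8, -0.4, 5.7]
```

```bash
for k in 1 2 3; do python3 -m pendant '[[[0,0,0.007,0,0,0],[0,0,0.007,0,0,0]]]' | grep -E 'pos|force'; done
python3 - <<'E'
from h import *
rel(goal(5,-90,48,.05))
a,d=optics.get_image('scene'); a=a[150:250,240:390][:,:,::-1]
cv2.imwrite('pics/p3.png',cv2.resize(a,None,fx=5,fy=5,interpolation=cv2.INTER_CUBIC))
E
```

```text
tcp_pos: [0.5322, 0.0138, 0.0505]
contact_force: [-2.0, 0.7, 5.1]
tcp_pos: [0.5322, 0.0138, 0.05]
contact_force: [-2.2, -0.7, 6.1]
tcp_pos: [0.5321, 0.0139, 0.0494]
contact_force: [-2.3, -0.2, 6.6]
t 6.47 tcp [0.5321 0.0139 0.0494] [179.7   0.3 140.3] F [-2.26 -0.18  6.58] w 0.0453
need [ 0.005 -0.008 -0.006] [0.003 0.004 0.002]
```

View pics/p3.png

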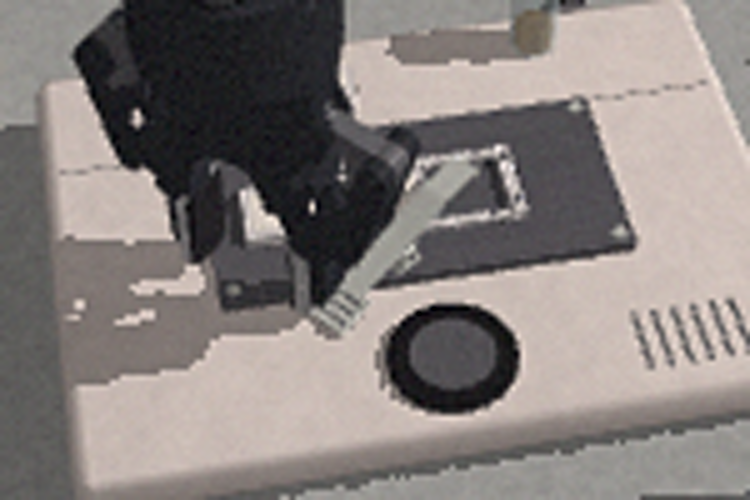

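The tab is pressed and the nose has lifted off, at about 6.6 N. The pusher tip shows at about (200,262), behind the slide. I'll raise 1.3 mm for plate clearance and work out the sweep.

```bash
python3 -m pendant '[[[0.005,-0.008,-0.013,0,0,0],[0.005,-0.008,-0.013,0,0,0]]]'
python3 - <<'E'
from h import *
rel(goal(5,-90,48,.0508))
for t in np.arange(1,7)/10:
    g=goal(5-10*t,-90+40*t,48-44*t,.0508); rel(g)
E
```

```text
time_s: 6.78
tcp_pos: [0.532, 0.0136, 0.0513]
tcp_rot: [179.7, 0.4, 140.3]
contact_force: [-0.3, -0.6, 5.5]
grip_width: 0.0454
t 6.78 tcp [0.532  0.0136 0.0513] [179.7   0.4 140.3] F [-0.3  -0.62  5.53] w 0.0454
need [ 0.006 -0.005  0.005] [0.004 0.005 0.002]
t 6.78 tcp [0.532  0.0136 0.0513] [179.7   0.4 140.3] F [-0.3  -0.62  5.53] w 0.0454
need [0.017 0.017 0.005] [0.004 0.005 0.051]
t 6.78 tcp [0.532  0.0136 0.0513] [179.7   0.4 140.3] F [-0.3  -0.62  5.53] w 0.0454
need [0.029 0.038 0.005] [0.004 0.004 0.1  ]
t 6.78 tcp [0.532  0.0136 0.0513] [179.7   0.4 140.3] F [-0.3  -0.62  5.53] w 0.0454
need [0.04  0.056 0.005] [0.004 0.004 0.149]
t 6.78 tcp [0.532  0.0136 0.0513] [179.7   0.4 140.3] F [-0.3  -0.62  5.53] w 0.0454
need [0.052 0.073 0.005] [0.004 0.004 0.197]
t 6.78 tcp [0.532  0.0136 0.0513] [179.7   0.4 140.3] F [-0.3  -0.62  5.53] w 0.0454
need [0.065 0.089 0.005] [0.005 0.004 0.246]
t 6.78 tcp [0.532  0.0136 0.0513] [179.7   0.4 140.3] F [-0.3  -0.62  5.53] w 0.0454
need [0.078 0.102 0.005] [0.005 0.004 0.295]
```

```bash
python3 -m pendant '[[[0.017,0.017,0.004,0.004,0.004,0.05],[0.029,0.038,0.004,0.004,0.004,0.1],[0.04,0.056,0.004,0.004,0.004,0.15],[0.052,0.073,0.004,0.004,0.004,0.197],[0.065,0.089,0.004,0.004,0.004,0.246],[0.065,0.089,0.004,0.004,0.004,0.246]]]'
python3 - <<'E'
from h import *
for t in (5,6,7,8,9,10,11):
    t/=10; g=goal(5-10*t,-90+40*t,48-44*t,.0508); rel(g)
a,d=optics.get_image('scene'); a=a[150:250,240:390][:,:,::-1]
cv2.imwrite('pics/p4.png',cv2.resize(a,None,fx=5,fy=5,interpolation=cv2.INTER_CUBIC))
E
```

```text
time_s: 7.52
tcp_pos: [0.5328, 0.0243, 0.051]
tcp_rot: [180.0, 0.0, 118.1]
contact_force: [-1.9, -3.0, 5.1]
grip_width: 0.0455
t 7.53 tcp [0.5328 0.0243 0.051 ] [180.    0.  118.1] F [-1.92 -3.02  5.13] w 0.0455
need [0.003 0.    0.002] [0.    0.    0.001]
t 7.53 tcp [0.5328 0.0243 0.051 ] [180.    0.  118.1] F [-1.92 -3.02  5.13] w 0.0455
need [0.02  0.008 0.002] [0.    0.    0.049]
t 7.53 tcp [0.5328 0.0243 0.051 ] [180.    0.  118.1] F [-1.92 -3.02  5.13] w 0.0455
need [0.038 0.014 0.002] [0.    0.    0.098]
t 7.53 tcp [0.5328 0.0243 0.051 ] [180.    0.  118.1] F [-1.92 -3.02  5.13] w 0.0455
need [0.055 0.018 0.002] [0.    0.    0.147]
t 7.53 tcp [0.5328 0.0243 0.051 ] [180.    0.  118.1] F [-1.92 -3.02  5.13] w 0.0455
need [0.074 0.02  0.002] [0.001 0.    0.196]
t 7.53 tcp [0.5328 0.0243 0.051 ] [180.    0.  118.1] F [-1.92 -3.02  5.13] w 0.0455
need [0.092 0.021 0.002] [0.001 0.    0.245]
t 7.53 tcp [0.5328 0.0243 0.051 ] [180.    0.  118.1] F [-1.92 -3.02  5.13] w 0.0455
need [0.112 0.02  0.002] [0.001 0.    0.294]
```

View pics/p4.png

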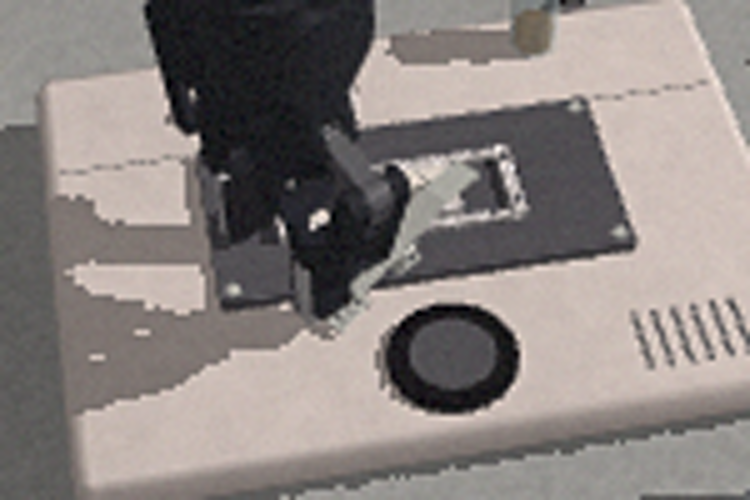

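The slide has advanced: its white leading end is at about (460,205), just reaching the raised nose, and the tab is still held down at about 5 N. Continuing.

```bash
python3 -m pendant '[[[0.02,0.008,0.002,0,0,0.049],[0.038,0.014,0.002,0,0,0.098],[0.055,0.018,0.002,0,0,0.147],[0.074,0.02,0.002,0,0,0.196],[0.074,0.02,0.002,0,0,0.196]]]'
python3 - <<'E'
from h import *
for t in (9,9.5,10,10.5):
    t/=10; g=goal(5-10*t,-90+40*t,48-44*t,.0508); rel(g)
a,d=optics.get_image('scene'); b=a[150:250,240:390][:,:,::-1]
cv2.imwrite('pics/p5.png',cv2.resize(b,None,fx=5,fy=5,interpolation=cv2.INTER_CUBIC))
E
```

```text
time_s: 8.2
tcp_pos: [0.5312, 0.0316, 0.0509]
tcp_rot: [179.9, 0.0, 100.7]
contact_force: [-1.2, -2.2, 4.8]
grip_width: 0.0447
t 8.2 tcp [0.5312 0.0316 0.0509] [179.9   0.  100.7] F [-1.19 -2.23  4.81] w 0.0447
need [ 0.001 -0.     0.001] [0.001 0.    0.002]
t 8.2 tcp [0.5312 0.0316 0.0509] [179.9   0.  100.7] F [-1.19 -2.23  4.81] w 0.0447
need [ 0.01  -0.003  0.001] [0.001 0.    0.026]
t 8.2 tcp [0.5312 0.0316 0.0509] [179.9   0.  100.7] F [-1.19 -2.23  4.81] w 0.0447
need [ 0.019 -0.005  0.001] [0.001 0.    0.051]
t 8.2 tcp [0.5312 0.0316 0.0509] [179.9   0.  100.7] F [-1.19 -2.23  4.81] w 0.0447
need [ 0.028 -0.008  0.001] [0.001 0.    0.075]
```

View pics/p5.png

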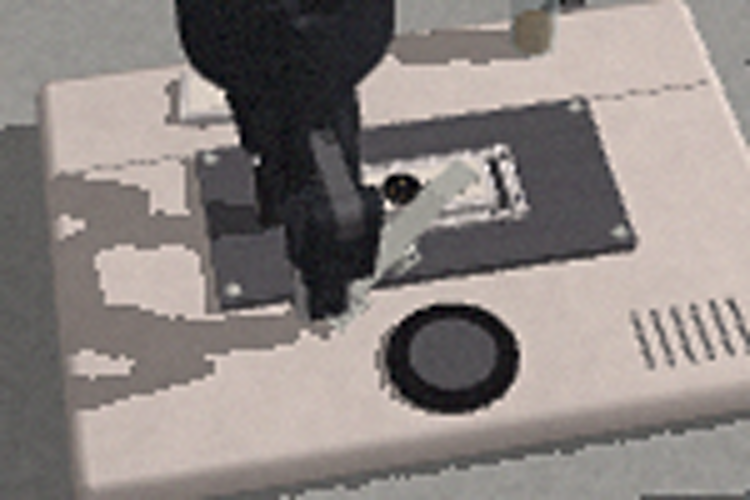

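The slide is under the raised nose, with its cavity at (402,188) and leading end at about (492,185); the stop is a few mm farther. I'll creep on until the push force rises.

```bash
python3 -m pendant '[[[0.01,-0.003,0,0,0,0.026],[0.019,-0.005,0,0,0,0.051],[0.028,-0.008,0,0,0,0.075],[0.028,-0.008,0,0,0,0.075]]]'
python3 - <<'E'
from h import *
for t in (10.5,11,11.5):
    t/=10; g=goal(5-10*t,-90+40*t,48-44*t,.0508); rel(g)
a,d=optics.get_image('scene'); b=a[150:250,240:390][:,:,::-1]
for c in silhouettes('slide','scene')[:4]: print(c['centre'],c['confidence'])
h=np.r_[s2w(np.zeros(2)),.046]; print('home cavity crop px',(proj('scene',h)-[240,150])*5)
m=a[:,:,0].astype(float); sub=m[180:196,312:328]; ys,xs=np.nonzero(sub<60); print('cavity crop',(xs.mean()+312-240)*5,(ys.mean()+180-150)*5,len(xs))
cv2.imwrite('pics/p6.png',cv2.resize(b,None,fx=5,fy=5,interpolation=cv2.INTER_CUBIC))
E
```

```text
time_s: 8.75
tcp_pos: [0.5304, 0.034, 0.0511]
tcp_rot: [179.9, 0.0, 94.1]
contact_force: [-0.3, -2.9, 5.2]
grip_width: 0.0449
t 8.75 tcp [0.5304 0.034  0.0511] [179.9   0.   94.1] F [-0.31 -2.92  5.22] w 0.0449
need [ 0.003 -0.004  0.003] [0.001 0.    0.002]
t 8.75 tcp [0.5304 0.034  0.0511] [179.9   0.   94.1] F [-0.31 -2.92  5.22] w 0.0449
need [ 0.011 -0.009  0.003] [0.001 0.    0.026]
t 8.75 tcp [0.5304 0.034  0.0511] [179.9   0.   94.1] F [-0.31 -2.92  5.22] w 0.0449
need [ 0.02  -0.014  0.003] [0.001 0.    0.051]
[168.5, 220.5] 0.87
[318.4, 188.2] 0.69
home cavity crop px [407.07745657 193.19949759]
cavity crop 390.0 193.24324324324323 37
```

View pics/p6.png

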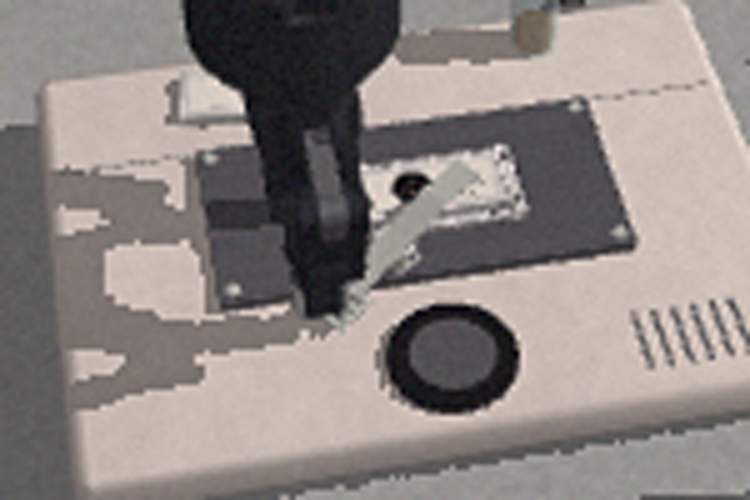

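The dark gap at the stop (~(500,180)) has nearly closed, with the cavity at about (412,186). Nudging in 1–1.5 mm steps until the force rises.

```bash
for k in 1 2; do python3 -m pendant '[[[0.012,0,0,0,0,0],[0.012,0,0,0,0,0]]]' | grep -E 'pos|force|time'; done
```

```text
time_s: 9.1
tcp_pos: [0.5304, 0.0342, 0.0511]
contact_force: [-0.4, -7.0, 4.8]
time_s: 9.35
tcp_pos: [0.5305, 0.0343, 0.0512]
contact_force: [-1.2, -7.7, 4.6]
```

```bash
python3 -m pendant '[[[0.03,0,0,0,0,0],[0.03,0,0,0,0,0],[0.03,0,0,0,0,0]]]' | grep -E 'pos|force|time'
python3 - <<'E'
from h import *
a,d=optics.get_image('scene'); b=a[170:210,300:360][:,:,::-1]
cv2.imwrite('pics/p7.png',cv2.resize(b,None,fx=12,fy=12,interpolation=cv2.INTER_CUBIC))
E
```

```text
time_s: 9.72
tcp_pos: [0.5308, 0.0348, 0.0515]
contact_force: [-1.1, -13.5, 5.2]
```

View pics/p7.png

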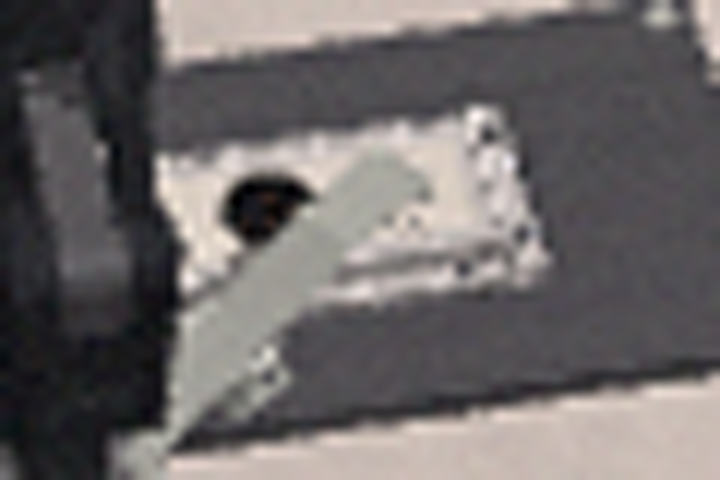

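The slide's white end is flush with the stop (~(480,190)) and the resistance is stiff at 13.5 N, so it is home. I back off 2 mm with the clip held, then lift straight up.

```bash
python3 -m pendant '[[[-0.01,0,0,0,0,0],[-0.02,0,0,0,0,0],[-0.02,0,0,0,0,0]]]' | grep -E 'pos|force|time'
python3 -m pendant '[[[-0.02,0,-0.03,0,0,0],[-0.02,0,-0.06,0,0,0],[-0.02,0,-0.1,0,0,0],[-0.02,0,-0.2,0,0,0],[-0.02,0,-0.5,0,0,0],[-0.02,0,-1,0,0,0],[-0.02,0,-1,0,0,0]]]' | grep -E 'pos|force|time'
python3 -m pendant '[[[-0.5,0,-0.4,0,0,0],[-1,0,-0.8,0,0,0],[-1,0,-0.8,0,0,0]]]' | grep -E 'pos|force|time'
python3 - <<'E'
from h import *
a,d=optics.get_image('scene'); b=a[150:250,240:390][:,:,::-1]
cv2.imwrite('pics/p8.png',cv2.resize(b,None,fx=5,fy=5,interpolation=cv2.INTER_CUBIC))
E
```

```text
time_s: 10.15
tcp_pos: [0.5309, 0.0334, 0.0515]
contact_force: [0.1, 0.8, 5.5]
time_s: 11.02
tcp_pos: [0.5339, 0.0316, 0.1564]
contact_force: [0.9, 0.1, 0.4]
time_s: 11.4
tcp_pos: [0.5421, -0.0706, 0.2405]
contact_force: [-0.5, 0.4, -2.0]
```

View pics/p8.png

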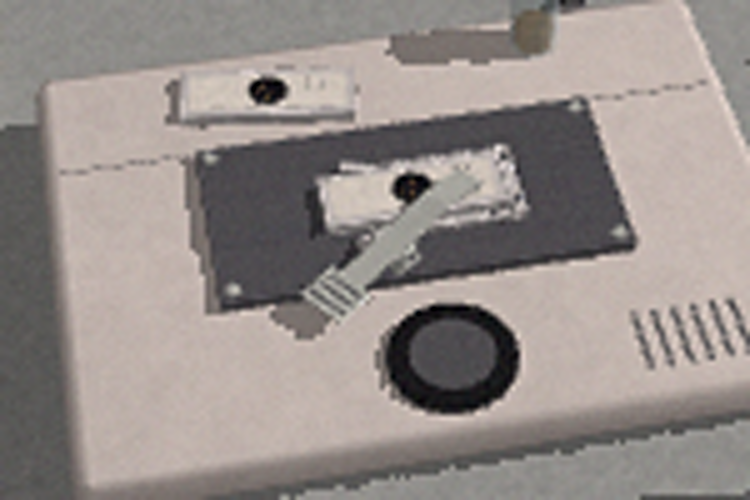

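The slide lies in the guide against the stop, with its cavity at (412,186), its rear end at about (322,205) and the clip down on it. Nothing else has moved. I'll let the arm settle and hand in.

```bash
python3 -m pendant '[[[0,0,0,0,0,0],[0,0,0,0,0,0],[0,0,0,0,0,0],[0,0,0,0,0,0]]]' | grep -E 'pos|force|time'
python3 -c "
from rig import bot
print(bot.close_job())"
```

```text
time_s: 11.95
tcp_pos: [0.541, -0.0688, 0.2384]
contact_force: [0.9, -0.1, 0.6]
the job is handed in; nothing more can be done
None
```

The slide is loaded and the job is handed in, at about 12 s of the 48 s allowed. No verdict was reported.

- **What I did:** One fingertip pressed the tab at about 5–6 N and held it. I swung the hand about the tab so the other fingertip pushed the slide under the raised nose. At the stop the push force rose from 3 N to 13.5 N while the hand advanced about 0.6 mm. I then backed off 1.4 mm with the clip still held, lifted straight up and moved the hand away.
- **Last checks:** The final picture shows the slide's leading end flush with the stop, the clip nose down on it, and the spare slide undisturbed. The tool force was back to noise level.
- **Not checked directly:** I did not measure the clip angle or nose force; I judged them from the picture. The other bystanders were outside or only partly in the final crop, but the hand never went near them.
- **Disagreement:** The cavity showed about 1–2 pixels (2–3 mm) from the home pixel I predicted from my plate fit. I trusted the hard stop instead, since that difference is within the calibration and fit error.

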